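Seat a tapered bearing in the sprung race of a gearbox housing

TASK

Take the stub shaft with the brass-caged tapered bearing and nest the bearing, taper down, in the steel race of the gearbox housing. Seat it with a light push that makes the sprung race sink a few millimetres (about 5 to 8) for a moment, never down to its stop level with the housing, where the rollers would jam; then let go, so that the shaft stands upright in the race. Leave the other two shafts where they stand.

Things in the scene. Friction and masses are not known exactly. Their poses are not given: they have to be found in the camera images.
- shaft_brass: the shaft to fit: a bright steel stub shaft standing upright on its brass-caged tapered roller bearing, 0.3 to 0.5 kg, 90 mm tall. Origin at the centre of the underside, z up along the shaft. The bearing tapers outward from 42 mm diameter at the underside to 70 mm at 28 mm up, is 70 mm wide up to 32 mm, and above that is the round shaft, 28 mm in diameter, from 32 to 90 mm up: grip it there, from above, at any yaw
- shaft_black: bystander: the largest shaft, with a black-caged bearing 82 mm wide, 94 mm tall, shaft 32 mm in diameter. Does not fit; leave alone. Origin at the centre of its underside
- shaft_blue: bystander: the smallest shaft, with a blue-caged bearing 52 mm wide, 80 mm tall, shaft 22 mm in diameter. Leave alone. Origin at the centre of its underside
- housing: cast aluminium gearbox end housing, fixed on the bench, 150 by 140 mm (x by y) and 70 mm tall, with a round bore in the middle of its top in which the race slides. Origin at the centre of its underside, z up
- race_mouth (a point): centre of the mouth of the dark steel race, on its upper face, z up; it moves with the race. The race: a ring 86 mm across, 26 mm deep, its tapered hole open below, 70 mm across at the mouth, 44 mm at the bottom, the same taper as the brass-caged bearing. At rest its face stands 16 mm above the housing's top (86 mm above the bench). With the bearing seated the underside of shaft_brass lies about 28 mm below this point
- race (a joint): how far the race has been pushed down into the housing (m): 0 at rest, up to 0.016 at its stop, level with the housing's top. A spring holds it up: it begins to sink at about 8 N in all and sinks 1 mm for each further 0.6 N, the shaft's own weight of 3 to 5 N included, so the shaft alone does not sink it; it springs back when the push ends
Mind the look-alikes: they are no part of the job. What is shaped like the shaft_brass but purple is not meant.

How it is judged:
On the way:
1. the brass-caged bearing, upright in the race, is pushed lightly so that the race sinks at least 3 mm (value of joint race above 0.003 m and horizontal distance between shaft_brass and race_mouth below 0.01 m and z of shaft_brass in the frame of race_mouth below -0.02 m and angle between shaft_brass's own z axis and vertical below 0.2 rad), for 0.15 s.
At the end, for the whole second after the job is handed in: the brass-caged bearing sits in the race: its underside at least 20 mm below the race's mouth and within 10 mm of its centre line, the shaft upright within 10 degrees and at rest, the race sprung back to within 3 mm of its upper position, the other two shafts within 30 mm of where they stood (horizontal distance between shaft_brass and race_mouth below 0.01 m and z of shaft_brass in the frame of race_mouth below -0.02 m and angle between shaft_brass's own z axis and vertical below 0.18 rad and value of joint race below 0.003 m and linear speed of shaft_brass below 0.02 m/s and distance of each of shaft_black, shaft_blue from where it was at the start of the episode below 0.03 m); the robot touches nothing.
It fails at once if the race is driven to within 2 mm of its stop (jammed) (value of joint race above 0.014 m).
It fails at once if another shaft is knocked over or carried off (angle between any of shaft_black, shaft_blue's own z axis and vertical above 0.6 rad or distance of any of shaft_black, shaft_blue from where it was at the start of the episode above 0.05 m).
It also fails if it takes over 42 s, if anything falls off the work surface, if the arm or the gripper's body presses on something with over 40 N, if the wrist force passes 120 N, or if a joint passes its speed limit or range.

ROBOT

A 7-joint arm with a two-finger parallel gripper is mounted at the origin on the work surface. World frame = base frame: x ahead of the robot, y to its left, z up, the work surface at z = 0. Lengths are in m, angles in rad, forces in N, time in s.
With the tool pointing down it reaches from about 0.4 to 0.85 m from the base axis. Payload 10.4 kg.
Tool frame: the origin (TCP) lies between the finger pads; the fingertips stand 11 mm ahead of it and the grasp point (between the pads) lies 8 mm behind it (tip_reach is the distance from the TCP to the fingertips, in m); z points along the fingers, y is the line along which they close (so a half turn about z gives the same grasp; the last joint's range is limited). The gripper opens to 85 mm and grips with 20 to 120 N. Pads are 22 mm wide; open, the fingers measure 114 mm over their backs; the gripper's body (76 mm by 85 mm) begins 54 mm behind the grasp point. The pads swing forward as they close: fully open they stand 13 mm farther back than shut.
Start: joints at [-1.37, 0.332, -0.065, 1.46, 0.022, 1.35, -0.088], TCP at [0.139, 0.609, 0.242] pointing down, gripper open.
Joint ranges: [-2.6, 2.6], [-0.5, 2.12], [-1.47, 1.34], [0.16, 2.42], [-1.27, 4.41], [0.06, 2.06], [-2.6, 2.6]. Speed limits (rad/s): [2.22, 2.22, 2.79, 2.79, 3.14, 3.14, 3.14].

INTERFACE

Orientations are given as a unit quaternion [x, y, z, w].
In Python, from workcell import * gives the robot as it stands.
- The arm moves only by the shell command python3 -m inch 'ROWS' [OPENING] [FORCE]. ROWS is JSON, a list of rows, each an object with "slide": the shift along the world's x, y, z in m, a list of three; "yaw": the turn about the world's z in rad. A call has 1 to 20 rows; each row is the pose to reach, as a shift and turn from the pose commanded when the call began; what a row does not reach only later rows make up. A row lasts 1/12 s, in which the tool goes at most 41.7 mm and 7.16 degrees, less where a joint would pass 70% of its speed; a pose out of reach is approached as far as the arm can. A call with a gripper value outside its range is refused whole. OPENING is the closure in counts, from 0 (fully open) to 255 (shut), set as the call begins (- or left out, the last holds). The fingers move at their own pace and stop on an object; FORCE is the grip in N (left out, the last holds). Time passes only in rows, so rows that repeat a pose let the fingers close. It gives the time, the measured TCP pose, the force, the opening and the grip force at its end, in the units of the state.
- get_obs(): the state, without advancing time (a new reading comes with each control period).
- camera(name): name is "scene" or "top" or "wrist"; returns a dict with "frame" (384x512x3 uint8, red, green, blue), "fx", "fy", "cx", "cy" (pixels), "extrinsics" (4x4, takes a point from world to camera coordinates). Camera axes: x right, y down, z forward; pixel columns grow to the right and rows downward; lengths in m; the calibration is good to about 2 mm. A picture is of the moment at which its call begins. There is no depth.
- hand_in(): hands the job in; it is judged then, once.
The state is a dict: "clock": time; "joint_pos": joint angles; "joint_velocities": joint speeds; "tau": joint torques, N m; "position": TCP position; "ee_rot": TCP orientation; "ft_force": force on the tool from outside, world axes, zero at the start; "torque": the same for the moment, N m; "grip_width": opening from 0.0 (shut) to 1.0 (fully open); "grasp_force": force on a finger pad.
Only numpy, scipy, OpenCV 4.12 (cv2) and the standard library are available. Lean on these libraries where they do the work, as an engineer would, in place of code of your own. Each camera call takes 0.05 s, during which the arm holds its last target. There are 200 camera calls.

## Working session

There is one attempt and no reset: what is moved stays moved. The work goes in short steps, Python scripts to look and compute and a shell command to move; the robot and the scene stay as the last step left them, time stands still between calls to the robot, and variables do not carry over. Pictures are saved under pics/ and viewed, at most 10 in all, crops included, and the job is handed in when it is done.

```bash
mkdir -p pics; python3 - <<'E'
from workcell import *
import cv2,numpy as np
o=get_obs();print({k:np.round(v,3).tolist() for k,v in o.items()})
a=[]
for n in("scene","top"):
    c=camera(n);cv2.imwrite(f"pics/{n}0.png",c["frame"][...,::-1]);print(n,c["fx"],c["fy"],c["cx"],c["cy"],np.round(c["extrinsics"],4).tolist())
E
```

```text
{'clock': 0.0, 'joint_pos': [-1.37, 0.333, -0.065, 1.461, 0.022, 1.35, -0.089], 'joint_velocities': [-0.0, 0.0, -0.0, -0.001, -0.0, 0.0, 0.0], 'tau': [-0.001, -62.544, 0.049, -39.161, 0.016, 0.01, -0.0], 'position': [0.139, 0.609, 0.242], 'ee_rot': [0.112, 0.994, -0.001, -0.0], 'ft_force': [-0.295, 0.593, -0.028], 'torque': [0.022, 0.034, 0.013], 'grasp_force': 0.0, 'grip_width': 0.996}
scene 360.9776064535281 360.9776064535281 261.28047330569257 188.04526089972595 [[-0.3724, 0.928, -0.0057, 0.1987], [0.5801, 0.228, -0.782, -0.2243], [-0.7244, -0.2946, -0.6232, 1.0931], [0.0, 0.0, 0.0, 1.0]]
top 358.4028894044341 358.4028894044341 257.0813878067693 193.52185215126545 [[-0.0103, -0.9997, 0.0231, -0.0001], [-0.9934, 0.0076, -0.1145, 0.5452], [0.1143, -0.0242, -0.9932, 0.7696], [0.0, 0.0, 0.0, 1.0]]
```

View pics/scene0.png

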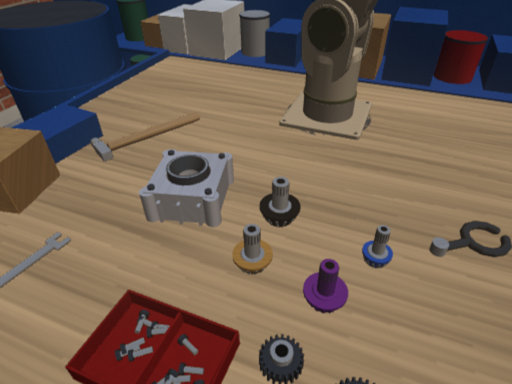

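View pics/top0.png

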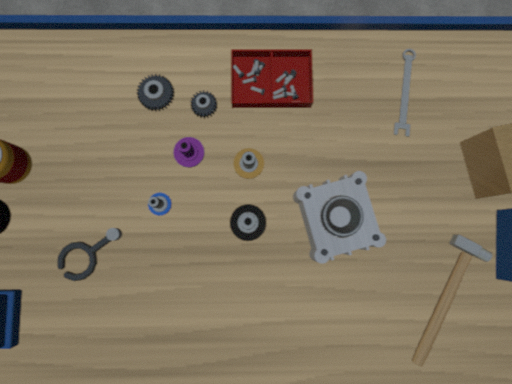

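The scene view shows the brass shaft at about (252,250), its top at (252,229), and the race mouth at (188,168). In the top view the brass flange is at (249,163) and the race at (342,215). The black shaft is beside the brass one, at (248,222), and the arm is out of view.

```bash
cat > h.py <<'E'
import numpy as np,cv2
def ray(c,u,v,z):
    E=np.array(c["extrinsics"]);R,t=E[:3,:3],E[:3,3]
    d=R.T@np.array([(u-c["cx"])/c["fx"],(v-c["cy"])/c["fy"],1]);o=-R.T@t
    return (o+d*(z-o[2])/d[2]).round(4)
def brass(f):
    h=cv2.cvtColor(f,cv2.COLOR_RGB2HSV)
    return h
E
python3 - <<'E'
from workcell import *
from h import *
c=camera("top");f=c["frame"]
for n,(u,v,z) in dict(flange=(249,163,.032),shafttop=(249,156,.09),race=(342,215.5,.086),black=(248,222,.033),blue=(160,204,.02),purple=(189,152,.03)).items(): print(n,ray(c,u,v,z))
cr=lambda u,v:cv2.resize(f[v-35:v+35,u-35:u+35],(395,395),interpolation=cv2.INTER_CUBIC)
cv2.imwrite("pics/c1.png",np.hstack([cr(249,163),cr(342,215)])[...,::-1])
c=camera("scene")
for n,(u,v,z) in dict(flange=(252.5,253,.032),shafttop=(252,229,.09),race=(188,167,.086)).items(): print(n,ray(c,u,v,z))
E
```

```text
flange [0.6145 0.0126 0.032 ]
shafttop [0.6176 0.0126 0.09  ]
race [ 0.4916 -0.1796  0.086 ]
black [0.4818 0.0158 0.033 ]
blue [0.5245 0.213  0.02  ]
purple [0.6409 0.1479 0.03  ]
flange [0.6161 0.0171 0.032 ]
shafttop [0.6158 0.0174 0.09  ]
race [ 0.4975 -0.1736  0.086 ]
```

View pics/c1.png

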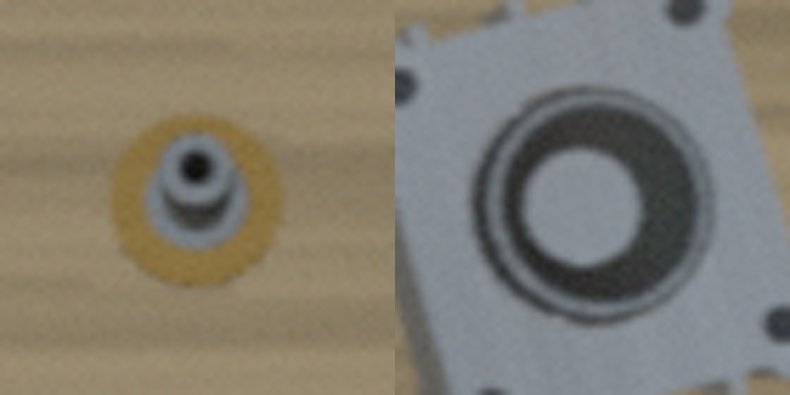

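The crop puts the brass flange and shaft top at u≈248.9, so the shaft is near (0.615, 0.014). The race mouth centre is at about (343.5, 215.7), so near (0.491, -0.182). I'm moving above the shaft now.

```bash
python3 -m inch '[{"slide":[0.476,-0.594,0]},{"slide":[0.476,-0.594,0]},{"slide":[0.476,-0.594,0]},{"slide":[0.476,-0.594,0]},{"slide":[0.476,-0.594,0]},{"slide":[0.476,-0.594,0]},{"slide":[0.476,-0.594,0]},{"slide":[0.476,-0.594,0]},{"slide":[0.476,-0.594,0]},{"slide":[0.476,-0.594,0]},{"slide":[0.476,-0.594,0]},{"slide":[0.476,-0.594,0]},{"slide":[0.476,-0.594,0]},{"slide":[0.476,-0.594,0]},{"slide":[0.476,-0.594,0]},{"slide":[0.476,-0.594,0]},{"slide":[0.476,-0.594,0]},{"slide":[0.476,-0.594,0]},{"slide":[0.476,-0.594,0]},{"slide":[0.476,-0.594,0]}]' 0 30
python3 -m inch '[{"slide":[0,0,0]},{"slide":[0,0,0]},{"slide":[0,0,0]}]'
python3 - <<'E'
from workcell import *
from h import *
c=camera("wrist");cv2.imwrite("pics/w1.png",c["frame"][...,::-1]);print(np.round(c["extrinsics"],4).tolist(),c["fx"],c["cx"],c["cy"])
E
```

```text
[[0.2221, 0.975, -0.0004, -0.6255], [0.9278, -0.2112, 0.3075, -0.0386], [0.2998, -0.0687, -0.9515, 0.3807], [0.0, 0.0, 0.0, 1.0]] 279.8678172581639 253.83765064322733 188.5496229415501invalid input
invalid input
```

View pics/w1.png

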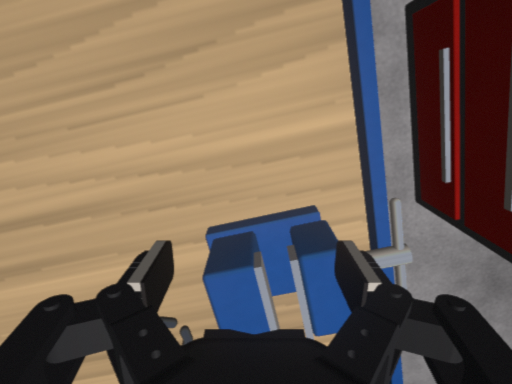

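The arm did not move: this wrist view still shows the start area, with blue blocks. The rows probably need the "yaw" key as well.

```bash
python3 -m inch '[{"slide":[0.476,-0.594,0],"yaw":0},{"slide":[0.476,-0.594,0],"yaw":0},{"slide":[0.476,-0.594,0],"yaw":0},{"slide":[0.476,-0.594,0],"yaw":0},{"slide":[0.476,-0.594,0],"yaw":0},{"slide":[0.476,-0.594,0],"yaw":0},{"slide":[0.476,-0.594,0],"yaw":0},{"slide":[0.476,-0.594,0],"yaw":0},{"slide":[0.476,-0.594,0],"yaw":0},{"slide":[0.476,-0.594,0],"yaw":0},{"slide":[0.476,-0.594,0],"yaw":0},{"slide":[0.476,-0.594,0],"yaw":0},{"slide":[0.476,-0.594,0],"yaw":0},{"slide":[0.476,-0.594,0],"yaw":0},{"slide":[0.476,-0.594,0],"yaw":0},{"slide":[0.476,-0.594,0],"yaw":0},{"slide":[0.476,-0.594,0],"yaw":0},{"slide":[0.476,-0.594,0],"yaw":0},{"slide":[0.476,-0.594,0],"yaw":0},{"slide":[0.476,-0.594,0],"yaw":0}]' 0 30
```

```text
clock: 1.92
position: [0.6159, 0.0109, 0.2418]
ee_rot: [0.115, 0.993, -0.001, 0.0]
ft_force: [-0.3, 0.0, -0.3]
grip_width: 1.0
grasp_force: 0.0
```

```bash
python3 -m inch '[{"slide":[0,0,-0.04],"yaw":0},{"slide":[0,0,-0.06],"yaw":0},{"slide":[0,0,-0.06],"yaw":0},{"slide":[0,0,-0.06],"yaw":0},{"slide":[0,0,-0.06],"yaw":0}]'
python3 - <<'E'
from workcell import *
from h import *
print(get_obs()["position"])
c=camera("wrist");cv2.imwrite("pics/w2.png",c["frame"][...,::-1]);np.save("w2.npy",c,allow_pickle=True)
c=camera("top");np.save("t2.npy",c,allow_pickle=True)
E
```

```text
clock: 2.33
position: [0.6152, 0.0161, 0.184]
ee_rot: [0.111, 0.994, 0.0, 0.001]
ft_force: [-0.7, 0.2, 1.2]
grip_width: 1.001
grasp_force: 0.0
[0.61524644 0.01605678 0.18404493]
```

View pics/w2.png

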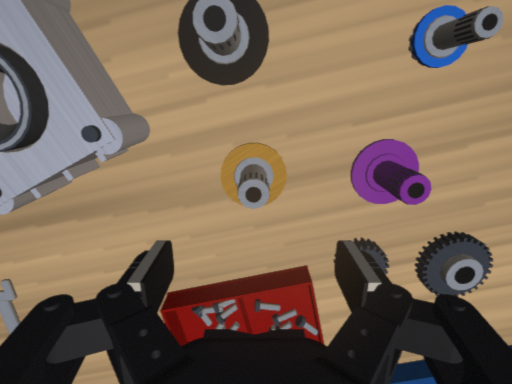

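The wrist view is now over the brass shaft: flange centre at about (253.5,174), shaft top at (253,193). The race is partly visible at the left edge.

```bash
python3 - <<'E'
from h import *
c=np.load("w2.npy",allow_pickle=True).item()
print(ray(c,253,193,.09),ray(c,253.5,174.5,.032))
E
```

```text
[0.6123 0.0169 0.09  ] [0.6118 0.0175 0.032 ]
```

```bash
python3 -m inch '[{"slide":[-0.002,0.001,-0.03],"yaw":0},{"slide":[-0.002,0.001,-0.06],"yaw":0},{"slide":[-0.002,0.001,-0.09],"yaw":0},{"slide":[-0.002,0.001,-0.11],"yaw":0},{"slide":[-0.002,0.001,-0.12],"yaw":0},{"slide":[-0.002,0.001,-0.128],"yaw":0},{"slide":[-0.002,0.001,-0.128],"yaw":0},{"slide":[-0.002,0.001,-0.128],"yaw":0},{"slide":[-0.002,0.001,-0.128],"yaw":0}]' 0 30
python3 -m inch '[{"slide":[0,0,0],"yaw":0},{"slide":[0,0,0],"yaw":0},{"slide":[0,0,0],"yaw":0},{"slide":[0,0,0],"yaw":0},{"slide":[0,0,0],"yaw":0},{"slide":[0,0,0],"yaw":0},{"slide":[0,0,0],"yaw":0},{"slide":[0,0,0],"yaw":0},{"slide":[0,0,0],"yaw":0},{"slide":[0,0,0],"yaw":0},{"slide":[0,0,0],"yaw":0},{"slide":[0,0,0],"yaw":0}]' 255 40
```

```text
clock: 3.18
position: [0.6138, 0.0165, 0.056]
ee_rot: [0.112, 0.994, 0.0, 0.001]
ft_force: [-0.4, -0.5, 0.0]
grip_width: 0.997
grasp_force: 0.0
clock: 4.18
position: [0.6128, 0.0164, 0.0546]
ee_rot: [0.112, 0.994, 0.0, 0.0]
ft_force: [-2.2, -0.3, 5.9]
grip_width: 0.316
grasp_force: 39.2
```

```bash
python3 -m inch '[{"slide":[0,0,0.02],"yaw":0},{"slide":[0,0,0.06],"yaw":0},{"slide":[0,0,0.1],"yaw":0},{"slide":[0,0,0.13],"yaw":0},{"slide":[-0.005,-0.03,0.13],"yaw":0},{"slide":[-0.01,-0.07,0.13],"yaw":0},{"slide":[-0.02,-0.11,0.13],"yaw":0},{"slide":[-0.03,-0.15,0.13],"yaw":0},{"slide":[-0.033,-0.18,0.13],"yaw":0},{"slide":[-0.033,-0.197,0.13],"yaw":0},{"slide":[-0.033,-0.197,0.13],"yaw":0},{"slide":[-0.033,-0.197,0.13],"yaw":0},{"slide":[-0.033,-0.197,0.13],"yaw":0},{"slide":[-0.033,-0.197,0.13],"yaw":0},{"slide":[-0.033,-0.197,0.13],"yaw":0}]'
python3 - <<'E'
from workcell import *
from h import *
c=camera("wrist");cv2.imwrite("pics/w3.png",c["frame"][...,::-1]);np.save("w3.npy",c,allow_pickle=True)
c=camera("top");np.save("t3.npy",c,allow_pickle=True)
E
```

```text
clock: 5.43
position: [0.58, -0.179, 0.184]
ee_rot: [0.111, 0.994, 0.0, -0.0]
ft_force: [0.1, -0.9, -3.8]
grip_width: 0.312
grasp_force: 40.3
```

View pics/w3.png

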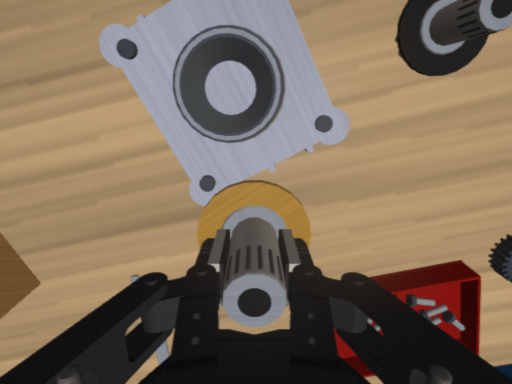

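The brass shaft is held upright, its top at about (254,300) and its flange edge spanning u 197–311. The race face is a ring spanning about u 173–283 and v 27–143. I'll overlay the projected circles to check the centre.

```bash
python3 - <<'E'
from h import *
c=np.load("w3.npy",allow_pickle=True).item();f=c["frame"].copy()
E=c["extrinsics"];K=np.array([[c["fx"],0,c["cx"]],[0,c["fy"],c["cy"]],[0,0,1]])
def circ(x,y,z,r):
    a=np.linspace(0,2*np.pi,90);p=np.c_[x+r*np.cos(a),y+r*np.sin(a),0*a+z]
    return cv2.projectPoints(p,cv2.Rodrigues(E[:3,:3])[0],E[:3,3],K,None)[0]
p=ray(c,228,84,.086);print("race",p,"top",ray(c,254,300,.219),"flange",ray(c,254,232,.161))
S=3
g=cv2.resize(f[10:210,130:390],None,fx=S,fy=S,interpolation=cv2.INTER_CUBIC)
for q,r,z,col in((p,.035,.086,(255,0,0)),(p,.043,.086,(0,255,0)),((.58,-.179),.035,.161,(0,0,255)),((.58,-.179),.035,.157,(0,0,255))):
    k=((circ(q[0],q[1],z,r)-[130,10])*S).astype(np.int32);cv2.polylines(g,[k],True,col,1)
cv2.imwrite("pics/o3.png",g[...,::-1])
E
```

```text
race [ 0.4873 -0.1777  0.086 ] top [ 0.5803 -0.1783  0.219 ] flange [ 0.578  -0.1777  0.161 ]
```

View pics/o3.png

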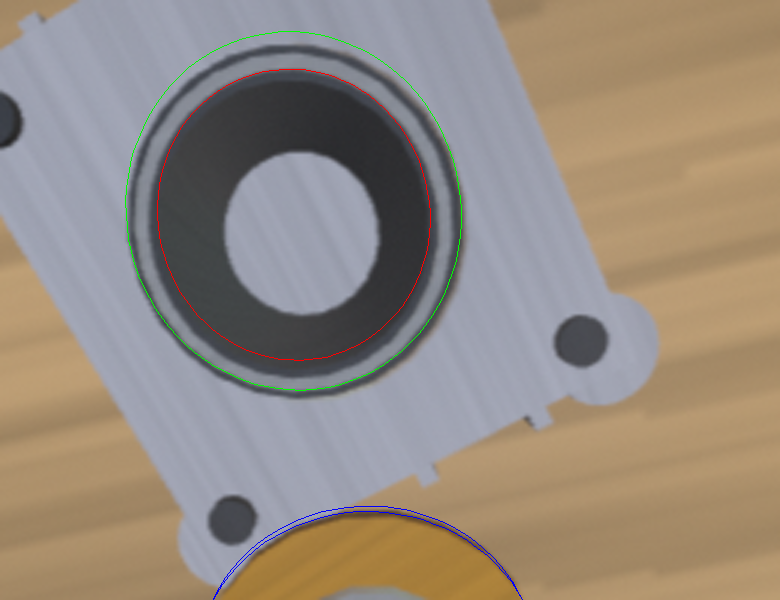

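The flange prediction matches. The race overlay needs to come down about 3 px, which puts the race at about (0.490,-0.1785) and agrees with the top view. I'll move over it and descend to just above seating (TCP ≈ 0.1126).

```bash
python3 -m inch '[{"slide":[-0.03,0,0],"yaw":0},{"slide":[-0.06,0,0],"yaw":0},{"slide":[-0.08,0,0],"yaw":0},{"slide":[-0.09,0,0],"yaw":0},{"slide":[-0.09,0,0],"yaw":0},{"slide":[-0.09,0,0],"yaw":0},{"slide":[-0.09,0,-0.015],"yaw":0},{"slide":[-0.09,0,-0.03],"yaw":0},{"slide":[-0.09,0,-0.04],"yaw":0},{"slide":[-0.09,0,-0.045],"yaw":0},{"slide":[-0.09,0,-0.05],"yaw":0},{"slide":[-0.09,0,-0.055],"yaw":0},{"slide":[-0.09,0,-0.055],"yaw":0},{"slide":[-0.09,0,-0.055],"yaw":0},{"slide":[-0.09,0,-0.055],"yaw":0}]'
python3 - <<'E'
from workcell import *
from h import *
c=camera("wrist");cv2.imwrite("pics/w4.png",c["frame"][...,::-1])
E
```

```text
clock: 6.78
position: [0.4901, -0.1807, 0.1298]
ee_rot: [0.112, 0.994, 0.0, 0.0]
ft_force: [0.5, -0.2, -4.0]
grip_width: 0.317
grasp_force: 40.5
```

View pics/w4.png

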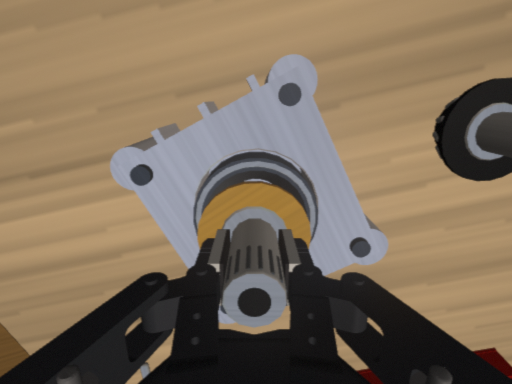

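The bearing is entering the race. The race ring spans u 194–318 and the flange 198–311, so it is centred laterally to about 1 mm. I'll continue down slowly and watch the force.

```bash
python3 -m inch '[{"slide":[0,0.001,-0.004],"yaw":0},{"slide":[0,0.001,-0.008],"yaw":0},{"slide":[0,0.001,-0.011],"yaw":0},{"slide":[0,0.001,-0.013],"yaw":0},{"slide":[0,0.001,-0.013],"yaw":0},{"slide":[0,0.001,-0.013],"yaw":0}]'
python3 -m inch '[{"slide":[0,0,-0.001],"yaw":0},{"slide":[0,0,-0.002],"yaw":0},{"slide":[0,0,-0.003],"yaw":0},{"slide":[0,0,-0.003],"yaw":0},{"slide":[0,0,-0.003],"yaw":0}]'
```

```text
clock: 7.33
position: [0.4896, -0.1796, 0.1162]
ee_rot: [0.112, 0.994, 0.0, -0.0]
ft_force: [-0.3, -0.1, -3.9]
grip_width: 0.317
grasp_force: 40.5
clock: 7.75
position: [0.4892, -0.1794, 0.1136]
ee_rot: [0.112, 0.994, 0.0, -0.001]
ft_force: [-5.1, 2.2, 5.1]
grip_width: 0.314
grasp_force: 40.9
```

Contact, with a reaction of about 9 N. The side force of (-5,+2) N says the race centre lies slightly towards -x,+y, so I'll shift that way.

```bash
python3 -m inch '[{"slide":[-0.001,0.0005,0],"yaw":0},{"slide":[-0.001,0.0005,0],"yaw":0},{"slide":[-0.001,0.0005,0],"yaw":0}]'
```

```text
clock: 8.0
position: [0.4886, -0.1791, 0.1134]
ee_rot: [0.112, 0.994, 0.0, -0.0]
ft_force: [-3.2, 0.1, 0.6]
grip_width: 0.318
grasp_force: 40.8
```

```bash
python3 -m inch '[{"slide":[-0.001,0,-0.001],"yaw":0},{"slide":[-0.001,0,-0.002],"yaw":0},{"slide":[-0.001,0,-0.003],"yaw":0},{"slide":[-0.001,0,-0.003],"yaw":0},{"slide":[-0.001,0,-0.003],"yaw":0}]'
```

```text
clock: 8.42
position: [0.4881, -0.1791, 0.1107]
ee_rot: [0.112, 0.994, 0.0, 0.0]
ft_force: [-2.3, 1.4, 5.6]
grip_width: 0.316
grasp_force: 41.1
```

The reaction is 9.6 N, so the race has sunk about 2.5 mm. I'll push 4 mm more and hold.

```bash
python3 -m inch '[{"slide":[-0.0005,0.0003,-0.001],"yaw":0},{"slide":[-0.0005,0.0003,-0.002],"yaw":0},{"slide":[-0.0005,0.0003,-0.003],"yaw":0},{"slide":[-0.0005,0.0003,-0.004],"yaw":0},{"slide":[-0.0005,0.0003,-0.004],"yaw":0},{"slide":[-0.0005,0.0003,-0.004],"yaw":0},{"slide":[-0.0005,0.0003,-0.004],"yaw":0}]'
python3 - <<'E'
from workcell import *
from h import *
c=camera("wrist");cv2.imwrite("pics/w5.png",c["frame"][60:330,120:400,::-1])
E
```

```text
clock: 9.0
position: [0.488, -0.1791, 0.1071]
ee_rot: [0.112, 0.994, -0.0, 0.001]
ft_force: [-2.5, 1.2, 7.1]
grip_width: 0.315
grasp_force: 41.3
```

View pics/w5.png

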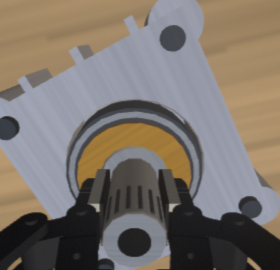

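The flange sits inside the race ring and the reaction is about 11 N, so the race has sunk roughly 5–6 mm. Next I ease back up to rest height, then release.

```bash
python3 -m inch '[{"slide":[0,0,0.0015],"yaw":0},{"slide":[0,0,0.003],"yaw":0},{"slide":[0,0,0.0045],"yaw":0},{"slide":[0,0,0.0055],"yaw":0},{"slide":[0,0,0.0055],"yaw":0},{"slide":[0,0,0.0055],"yaw":0}]'
```

```text
clock: 9.55
position: [0.4878, -0.179, 0.1122]
ee_rot: [0.112, 0.994, -0.0, 0.001]
ft_force: [0.4, -0.7, 4.0]
grip_width: 0.313
grasp_force: 40.9
```

```bash
python3 -m inch '[{"slide":[0,0,0],"yaw":0},{"slide":[0,0,0],"yaw":0},{"slide":[0,0,0],"yaw":0},{"slide":[0,0,0],"yaw":0},{"slide":[0,0,0],"yaw":0},{"slide":[0,0,0],"yaw":0},{"slide":[0,0,0],"yaw":0},{"slide":[0,0,0],"yaw":0},{"slide":[0,0,0],"yaw":0},{"slide":[0,0,0.01],"yaw":0},{"slide":[0,0,0.04],"yaw":0},{"slide":[0,0,0.08],"yaw":0},{"slide":[0,0,0.11],"yaw":0},{"slide":[0.03,0,0.12],"yaw":0},{"slide":[0.06,0,0.12],"yaw":0},{"slide":[0.08,0,0.12],"yaw":0},{"slide":[0.08,0,0.12],"yaw":0},{"slide":[0.08,0,0.12],"yaw":0},{"slide":[0.08,0,0.12],"yaw":0}]' 0
python3 - <<'E'
from workcell import *
from h import *
c=camera("wrist");cv2.imwrite("pics/w6.png",c["frame"][...,::-1])
E
```

```text
clock: 11.13
position: [0.5665, -0.1792, 0.2321]
ee_rot: [0.112, 0.994, -0.0, -0.0]
ft_force: [0.6, 0.2, -0.4]
grip_width: 1.003
grasp_force: 0.0
```

View pics/w6.png

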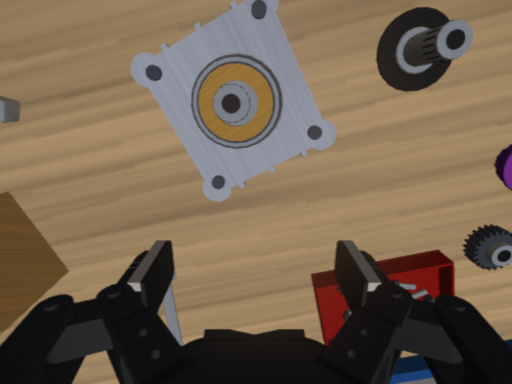

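The shaft stands upright and concentric in the race at about (235,101), the black shaft is undisturbed, and the gripper is clear.

```bash
python3 -c "
from workcell import *
print(hand_in())"
```

```text
the job is handed in; nothing more can be done
None
```

The job is handed in: the brass-caged shaft stands upright in the race after a light push that sank it about 5 mm (judged from force and tool height), the arm is clear, the other two shafts were not touched, and no verdict came back.

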